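# Hang a pipe saddle on the pull-out stock rail, release the slide lock and close the tray

## Robot

A 6-joint arm with a two-finger parallel gripper is mounted at the origin on the work surface. World frame = base frame: x ahead of the robot, y to its left, z up, the work surface at z = 0. Lengths are in m, angles in rad, forces in N, time in s.
With the tool pointing down it reaches from about 0.375 to 0.9 m from the base axis. Payload 3.1 kg.
Tool frame: the origin (TCP) lies midway between the tips of the shut fingers; the grasp point (between the pads) lies 19 mm behind it; z points along the fingers, y is the line along which they close (so a half turn about z gives the same grasp; the last joint's range is limited). The gripper opens to 85 mm and grips with 20 to 120 N. Pads are 22 mm wide; open, the fingers measure 114 mm over their backs; the gripper's body (76 mm by 85 mm) begins 54 mm behind the grasp point. The pads swing forward as they close: fully open they stand 13 mm farther back than shut.
Start: joints at [1.093, 0.527, 1.433, -0, 1.181, -0.178], TCP at [0.185, 0.597, 0.231] pointing down, gripper open.
Joint ranges: [-3.08, 3.08], [-0.75, 2.2], [0.22, 2.44], [-1.43, 4.57], [0, 2.65], [-2.85, 2.85]. Speed limits (rad/s): [2.79, 2.79, 3.14, 3.14, 3.14, 3.14].

## Interface

Orientations are given as a rotation vector (axis times angle).
In Python, from bench import sense, vision, r gives the robot as it stands.
- The arm moves only by the tool arm_command, never from a script. Its argument "motion" is one flat list of numbers, 7 for each row, row after row: the shift along the tool's x, y, z normalised to -1 to 1, where 1 is 30 cm, then the turn, a rotation vector about the tool's x, y, z normalised to -1 to 1, where 1 is 60 degrees, then the closure, from 0 (fully open) to 1 (shut). A call has 1 to 5 rows; each row is the pose to reach, as a shift and turn from the pose commanded when the call began, along the tool's axes at that moment; what a row does not reach only later rows make up. A row lasts 1/8 s, in which the tool goes at most 62.5 mm and 10.7 degrees, less where a joint would pass 70% of its speed; a pose out of reach is approached as far as the arm can. A call with a number of a shift or a turn outside -1 to 1 is refused whole. A call with a gripper value outside its range is refused whole. The fingers move at their own pace and stop on an object; the grip force is fixed at half the most. Time passes only in rows, so rows that repeat a pose let the fingers close. It gives the time, the measured TCP pose, the force, the opening and the grip force at its end, in the units of the state.
- sense(): the state, without advancing time (a new reading comes with each control period).
- vision.grab_frame(name): name is "side" or "top" or "wrist"; returns a dict with "color" (400x640x3 uint8, blue, green, red), "vfov" (degrees; the focal length in pixels is half the picture's height over the tangent of half this angle, whatever the lens; pixels are square), "cx", "cy" (the principal point, pixels), "k1" (the pictures are not rectified: a ray, as slopes to the right and down, at radius r is drawn at 1 + k1 r^2 times it, then the intrinsics apply), "extrinsics" (4x4, takes a point from world to camera coordinates). Camera axes: x right, y up, looking along -z (the intrinsics and any distortion apply to the point x, -y, -z); pixel columns grow to the right and rows downward; lengths in m; the calibration is good to about 2 mm. A picture is of the moment at which its call begins. There is no depth.
- r.hand_in(): hands the job in; it is judged then, once.
Trained networks look in a picture, given as the dict that the camera call returned (one of the last four; its "shot" number tells which), for a name from the list of things; names that differ only in an ending like _2 or _b are one class to them, and where a whole thing is asked for, a point or a joint stands for the part that bears it (a point fixed in the world has none). Each returns a list of dicts, best first, with "score" (0 to 1); they miss things now and then, are a little off and sometimes report something else, mostly with a low value. They report only what shows in the picture. A call takes as long as a camera call. They do not tell look-alikes from the thing itself.
- vision.search_frame(picture, thing): "bbox" ([left, top, right, bottom] in pixels, round what is visible of it).
- vision.silhouettes(picture, thing): "pixels" (400x640 bool, what is visible of it) and "bbox" ([left, top, right, bottom] in pixels, round what is visible of it).
- vision.mark_of(picture, thing): "location" ([row, column] in pixels: a listed point, or the origin of a listed thing).
The state is a dict: "time": time; "joint_pos": joint angles; "joint_velocities": joint speeds; "joint_efforts": joint torques, N m; "position": TCP position; "eef_rot": TCP orientation; "force": force on the tool from outside, world axes, zero at the start; "wrist_torque": the same for the moment, N m; "width": opening from 0.0 (shut) to 1.0 (fully open); "finger_force": force on a finger pad.
Only numpy, scipy, OpenCV 4.12 (cv2) and the standard library are available. Lean on these libraries where they do the work, as an engineer would, in place of code of your own. Each camera call takes 0.05 s, during which the arm holds its last target. There are 200 camera calls.

## Task

Put the loose steel pipe saddle on the bench away: hang it upright over the rail of the pulled-out stock tray, beside the one already hanging there. Then press the release lever on the tray's slide right down to free the lock, start the tray inward while the lever is held down, and push the tray fully home. Both saddles must still hang on the rail when the tray is shut; do not force the lever or the locked tray, and leave the other things on the bench where they are.

Things in the scene. Friction and masses are not known exactly. Their poses are not given: they have to be found in the camera images.
- cabinet: Fixed green steel bench-top cabinet, 300 deep (x) x 342 wide (y), 253 high plus bins to 318 mm. Origin on the bench under the middle of its front face (plane x = 0); -x points out of the front, the way the tray pulls out; z up. It carries the tray and lever.
- deck_edge (a point): Middle of the lower front edge of the cabinet's top deck, 235 mm over the bench. The deck overhangs the front face by 80 mm over the full width, so nothing can come straight down within 80 mm of the face. A tool reaches in below this edge when it leans 27 to 50 degrees from vertical, back and away from the cabinet. Axes as the cabinet's.
- tray (a joint): How far the tray is pulled out, m: 0 fully home (hard stop), about 0.230 at the start, locked: 2 to 4 mm of play, it cannot go below 0.226. Unlocked it runs stiffly (friction about 5 N plus 12 N per m/s; mass 1.3 to 2.1 kg) and stays where it is left. The last 15 mm ride over a sprung hold-in catch: about 15 N, then it snaps home.
- lever (a joint): Release lever, rad: 0 up, 0.165 fully down (hard stop); springs back. The lock frees only near the bottom, from about 0.142 (pad 12 of its 14 mm down). Takes 5 N at the pad to start, 18 N at the stop. Keep it down while the tray starts inward; once tray is below 0.22 it can be let go and the lock stays free.
- lever_pad (a point): Middle of the top of the lever's black paddle (40 mm along x, 32 wide), on the slide along the tray's -y side (away from the robot), 98 mm over the bench, 60 mm in front of the cabinet face at the start. Moves with lever and tray. A lip 10 mm high stands 18 mm from it at +x: push it to move the tray. Pivot 85 mm away at -x. Tray wall 23 mm away at +y, 16 mm lower.
- handle (a point): Middle of the tray's steel bar handle: level bar along y, 140 mm long, 11 mm thick, 83 mm over the bench, 35 mm in front of the tray's front panel (316 wide, 41 to 119 mm over the bench). Axes as the cabinet's. Fully home, the bar is 53 mm in front of the cabinet face, under the deck.
- rail (a point): Middle of the steel hanging rail in the tray: level round bar 14 mm thick along x, 150 mm over the bench, between two uprights 110 mm either side of this point, 161 mm high. Axes as the cabinet's; moves with the tray. At the start it is 102 mm in front of the cabinet face, so from -30 to -85 mm in x the rail is clear of the deck for an upright tool. Tray walls are 82 mm high.
- saddle_mid (a point): Middle (half-way up) of the loose pipe saddle, 190 to 310 g: steel strip 4 mm thick, 32 wide (y), bent to an arch 84 high; straight legs (4 to 56 mm over its foot) 56 mm apart outside, 48 inside (x), each with an ear turned 26 mm out at the foot. z up; stands on its ears. Hung astride the rail, this point is 31 mm below rail and its y lies along the rail.
- saddle: The same loose saddle; origin in the middle of its underside, between the feet, 42 mm below saddle_mid; same axes.
- hung_saddle_mid (a point): Middle of a second, equal saddle, already hanging loose on the rail, 45 to 60 mm in front of the cabinet face at the start. Same axes. It must stay hanging.
- carton: Loose cardboard box 80 x 60 x 45 mm on the bench; origin in the middle of its underside. Leave alone.
- spray_can: Loose grey can, 56 mm across, 150 mm high, standing on the bench; origin in the middle of its underside. Leave alone.
- spanner: Loose steel spanner, 180 mm long, lying on the bench along its x axis; origin at its underside. Leave alone.
Mind the look-alikes: they are no part of the job. What is shaped like the saddle but blue or pink is not meant.

How it is judged:
On the way, in this order (a step that is already met when the one before it is completed fails the run):
1. the loose saddle hangs upright on the rail and is let go, with the tray still locked out (x of saddle_mid in the frame of rail between -0.095 and 0.095 m and y of saddle_mid in the frame of rail between -0.02 and 0.02 m and z of saddle_mid in the frame of rail between -0.04 and -0.022 m and angle between saddle_mid's own z axis and vertical below 0.3 rad and contact force between the fingers and saddle below 0.1 N and value of joint tray above 0.224 m), for 0.3 s.
2. the lever is held down as the tray starts inward (lever past 0.12 rad, tray between 0.19 and 0.224 m) (value of joint lever above 0.12 rad and value of joint tray between 0.19 and 0.224 m), for 0.05 s.
At the end, for the whole second after the job is handed in: The tray is fully home (within 4 mm), the lever has sprung back up (below 0.03 rad), and both saddles hang on the rail at rest: their middles within 20 mm of the rail's line sideways and 22 to 40 mm below it, clear of the uprights, upright within 0.3 rad (x of saddle_mid in the frame of rail between -0.095 and 0.095 m and y of saddle_mid in the frame of rail between -0.02 and 0.02 m and z of saddle_mid in the frame of rail between -0.04 and -0.022 m and angle between each of saddle_mid, hung_saddle_mid's own z axis and vertical below 0.3 rad and x of hung_saddle_mid in the frame of rail between -0.095 and 0.095 m and y of hung_saddle_mid in the frame of rail between -0.02 and 0.02 m and z of hung_saddle_mid in the frame of rail between -0.04 and -0.022 m and value of joint tray below 0.004 m and value of joint lever below 0.03 rad and linear speed of saddle below 0.03 m/s); the robot touches nothing.
It fails at once if the cabinet, its locked tray or the lever is forced (more than 60 N from the robot) (contact force between any of the fingers, the arm and cabinet above 60 N).
It fails at once if a thing on the bench is pushed away (more than 30 mm) (distance of any of carton, spray_can, spanner from where it was at the start of the episode above 0.03 m).
It also fails if it takes over 61 s, if anything falls off the work surface, if the arm or the gripper's body presses on something with over 40 N, if the wrist force passes 120 N, or if a joint passes its speed limit or range.

## Working session

There is one attempt and no reset: what is moved stays moved. The work goes in short steps, Python scripts to look and compute and a tool call to move; the robot and the scene stay as the last step left them, time stands still between calls to the robot, and variables do not carry over. Pictures are saved under pics/ and viewed, at most 10 in all, crops included, and the job is handed in when it is done.

Besides the shell and the picture viewer there is one more tool, called after "Request:" as name(argument=value, ...), one argument or row to a line, values as JSON. arm_command: Moves the arm, as the interface text tells. Scaled input: -1 to 1 covers 30 cm each way for a shift and 60 degrees each way for a turn. Its arguments: {"type":"object","properties":{"motion":{"type":"array"}},"required":["motion"]}

```bash
mkdir -p pics; ls
cat > h.py <<'E'
import numpy as np, cv2
from scipy.spatial.transform import Rotation as R
from bench import sense, vision, r
def ray(p,row,col):
    f=200/np.tan(np.radians(p["vfov"])/2)
    d=np.array([(col-p["cx"])/f,(row-p["cy"])/f]); u=d.copy()
    for _ in range(20): u=d/(1+p["k1"]*(u@u))
    E=np.array(p["extrinsics"]); v=E[:3,:3].T@np.array([u[0],-u[1],-1]); o=-E[:3,:3].T@E[:3,3]
    return o,v/np.linalg.norm(v)
def onz(p,row,col,z):
    o,v=ray(p,row,col); return o+v*(z-o[2])/v[2]
def tri(obs):
    A=np.zeros((3,3));b=np.zeros(3);L=[ray(*x) for x in obs]
    for o,v in L:
        M=np.eye(3)-np.outer(v,v);A+=M;b+=M@o
    x=np.linalg.solve(A,b); return x,[np.linalg.norm((np.eye(3)-np.outer(v,v))@(x-o)) for o,v in L]
def proj(p,X):
    E=np.array(p["extrinsics"]);c=E[:3,:3]@np.array(X)+E[:3,3];u=np.array([c[0],-c[1]])/-c[2]
    u=u*(1+p["k1"]*(u@u));f=200/np.tan(np.radians(p["vfov"])/2)
    return u[1]*f+p["cy"],u[0]*f+p["cx"]
E
python3 - <<'E'
from h import *
np.set_printoptions(precision=4,suppress=True)
P={n:vision.grab_frame(n) for n in("side","top")}
for n,p in P.items():
    cv2.imwrite(f"pics/{n}0.png",p["color"])
    o,v=ray(p,200,320);print(n,o,v)
    for t in("cabinet","deck_edge","lever_pad","handle","rail","saddle_mid","saddle","hung_saddle_mid","carton","spray_can","spanner"):
        print(t,[(round(float(m["score"]),2),np.round(m["location"],1).tolist()) for m in vision.mark_of(p,t)[:4]])
print(sense())
E
```

```text
pics
side [ 0.2499 -0.4205  1.263 ] [ 0.2214  0.2412 -0.9449]
cabinet [(0.93, [165.5, 281.0]), (0.64, [287.9, 380.4])]
deck_edge [(0.95, [156.9, 294.5])]
lever_pad [(0.6, [140.9, 323.6]), (0.25, [285.2, 380.6])]
handle [(0.61, [222.5, 338.3])]
rail [(0.95, [180.9, 289.0])]
saddle_mid [(0.97, [327.4, 386.4]), (0.93, [284.4, 380.8]), (0.91, [303.1, 441.3]), (0.86, [387.6, 400.0])]
saddle [(0.77, [325.1, 381.8]), (0.69, [305.6, 437.6]), (0.66, [384.9, 398.4]), (0.63, [334.4, 333.5])]
hung_saddle_mid [(0.81, [173.7, 275.3])]
carton [(0.9, [248.8, 423.8])]
spray_can [(0.59, [221.4, 394.3])]
spanner [(0.68, [264.0, 336.9])]
top [ 0.2786 -0.1459  1.3698] [ 0.184  -0.0306 -0.9825]
cabinet []
deck_edge [(0.62, [185.3, 260.0]), (0.56, [163.1, 353.3])]
lever_pad [(0.7, [214.2, 253.9]), (0.63, [153.8, 260.7])]
handle [(0.61, [200.0, 331.2])]
rail [(0.77, [206.6, 269.2])]
saddle_mid [(0.92, [238.7, 422.4]), (0.86, [264.7, 459.0]), (0.85, [191.8, 436.4]), (0.76, [208.6, 389.2])]
saddle [(0.89, [213.2, 385.6]), (0.79, [235.0, 413.7]), (0.6, [264.2, 452.9]), (0.58, [272.6, 385.8])]
hung_saddle_mid [(0.41, [208.1, 252.0])]
carton [(0.65, [199.9, 330.4]), (0.64, [165.7, 386.6])]
spray_can [(0.62, [165.0, 353.2])]
spanner []
{'time': 1.2, 'joint_pos': array([ 1.0925,  0.5275,  1.4327, -0.    ,  1.1814, -0.1785]), 'joint_velocities': array([ 0.0008, -0.0008, -0.0008,  0.0006, -0.001 ,  0.0001]), 'joint_efforts': array([  0.0001, -44.2334, -17.8416,  -0.0001,   0.0009,   0.    ]), 'position': array([0.1846, 0.5971, 0.2313]), 'eef_rot': array([-0.4692, -3.1064,  0.    ]), 'force': array([ 0.381 , -0.5054, -0.3405]), 'wrist_torque': array([ 0.0009, -0.0174,  0.002 ]), 'finger_force': 0.0, 'width': 0.9990897783412395}
```

View pics/side0.png

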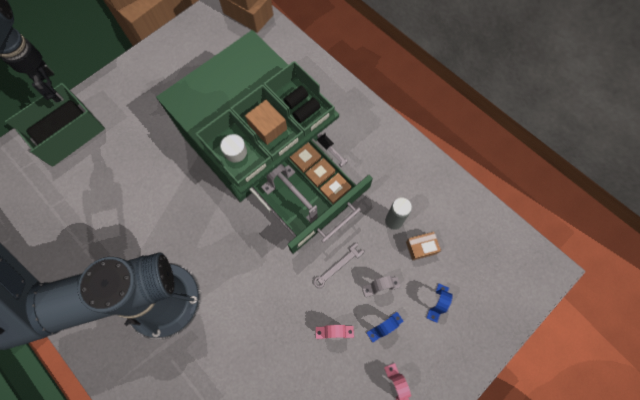

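View pics/top0.png

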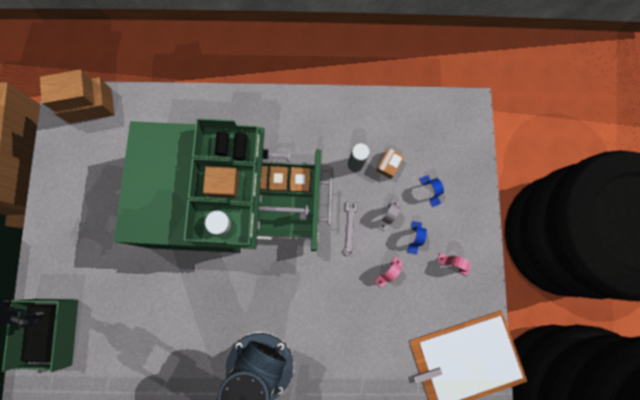

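Candidates: the grey saddle is at side (284,381) and top (213,391). The look-alikes in side view are blue at (327,386) and (303,441), and pink at (332,334) and (385,399). I choose the grey one. Next I measure, with close crops.

Run:
```python
from h import *
np.set_printoptions(precision=4,suppress=True)
s=vision.grab_frame("side");t=vision.grab_frame("top")
def pr(n,a,b): print(n,*tri([(s,*a),(t,*b)]))
pr("saddle_mid",(284.4,380.8),(208.6,389.2))
print("saddle origin z0 top",onz(t,213.2,385.6,0), "mid z.042",onz(s,284.4,380.8,.042),onz(t,208.6,389.2,.042))
pr("rail",(180.9,289),(206.6,269.2)); print(onz(s,180.9,289,.15),onz(t,206.6,269.2,.15))
pr("hung",(173.7,275.3),(208.1,252.0)); 
pr("pad",(140.9,323.6),(153.8,260.7));print(onz(s,140.9,323.6,.098),onz(t,153.8,260.7,.098))
pr("handle",(222.5,338.3),(200,331.2));print(onz(s,222.5,338.3,.083),onz(t,200,331.2,.083))
pr("deck",(156.9,294.5),(185.3,260));print(onz(s,156.9,294.5,.235),onz(t,185.3,260,.235))
print("can",onz(s,221.4,394.3,0),onz(t,165,353.2,0),"carton",onz(s,248.8,423.8,0),onz(t,165.7,386.6,0),"spanner",onz(s,264,336.9,0))
for n,p in(("side",s),("top",t)):
    for m in vision.silhouettes(p,"saddle")[:6]:
        M=m["pixels"];print(n,round(float(m["score"]),2),m["bbox"],p["color"][M].mean(0).round())
a=cv2.resize(s["color"][130:250,240:400],None,fx=5,fy=5,interpolation=cv2.INTER_CUBIC)
cv2.imwrite("pics/c1.png",a)
b=cv2.resize(s["color"][260:310,350:415],None,fx=6,fy=6,interpolation=cv2.INTER_CUBIC)
c=cv2.resize(t["color"][190:240,360:425],None,fx=6,fy=6,interpolation=cv2.INTER_CUBIC)
cv2.imwrite("pics/c2.png",np.hstack([b,c]))
c=cv2.resize(t["color"][135:255,240:345],None,fx=5,fy=5,interpolation=cv2.INTER_CUBIC);cv2.imwrite("pics/c3.png",c)
```

```text
saddle_mid [ 0.4948 -0.4144  0.0302] [np.float64(0.008300395370388089), np.float64(0.008300395370388004)]
saddle origin z0 top [ 0.4924 -0.4092  0.    ] mid z.042 [ 0.4841 -0.4136  0.042 ] [ 0.5011 -0.4133  0.042 ]
rail [ 0.487  -0.0323  0.1465] [np.float64(0.0009322251744646184), np.float64(0.000932225174464579)]
[ 0.4872 -0.0336  0.15  ] [ 0.4854 -0.0325  0.15  ]
hung [0.4837 0.0236 0.1141] [np.float64(0.002567020233106502), np.float64(0.002567020233106581)]
pad [0.6591 0.0022 0.1137] [np.float64(0.0004232756644151628), np.float64(0.000423275664414872)]
[0.6643 0.008  0.098 ] [0.6643 0.004  0.098 ]
handle [ 0.506  -0.2174  0.1428] [np.float64(0.002768912003222513), np.float64(0.0027689120032225907)]
[ 0.5167 -0.2062  0.083 ] [ 0.52   -0.2214  0.083 ]
deck [ 0.5376 -0.0087  0.1992] [np.float64(0.001553411929192255), np.float64(0.0015534119291923834)]
[ 0.5264 -0.0224  0.235 ] [ 0.5312 -0.0131  0.235 ]
can [ 0.6632 -0.3094  0.    ] [ 0.6583 -0.3017  0.    ] carton [ 0.6639 -0.4301  0.    ] [ 0.6574 -0.4167  0.    ] spanner [ 0.4412 -0.2804  0.    ]
side 0.94 [363.0, 275.3, 398.7, 295.2] [120. 117. 126.]
side 0.8 [385.7, 367.2, 410.4, 398.9] [114.  98. 159.]
side 0.77 [429.8, 286.7, 452.0, 321.0] [130.  71.  47.]
side 0.71 [312.4, 324.3, 356.3, 336.4] [126. 109. 177.]
side 0.69 [367.8, 312.6, 402.6, 341.5] [131.  69.  45.]
top 0.82 [421.9, 175.1, 442.1, 204.3] [146.  68.  40.]
top 0.77 [409.4, 220.0, 426.4, 254.3] [143.  67.  40.]
top 0.7 [375.8, 200.6, 401.7, 230.0] [123. 118. 123.]
top 0.58 [440.0, 255.5, 468.6, 273.5] [113.  91. 158.]
top 0.56 [373.1, 260.3, 403.2, 287.3] [126. 102. 175.]
```

View pics/c1.png

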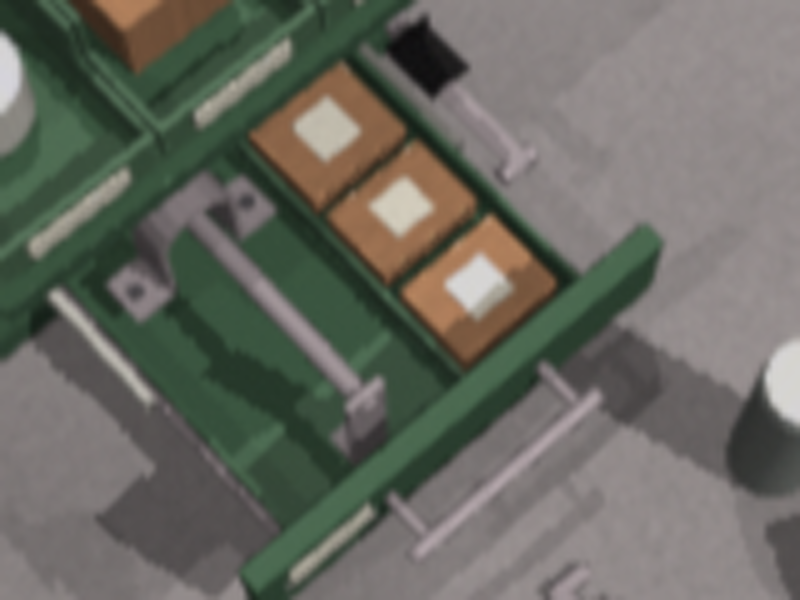

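View pics/c2.png

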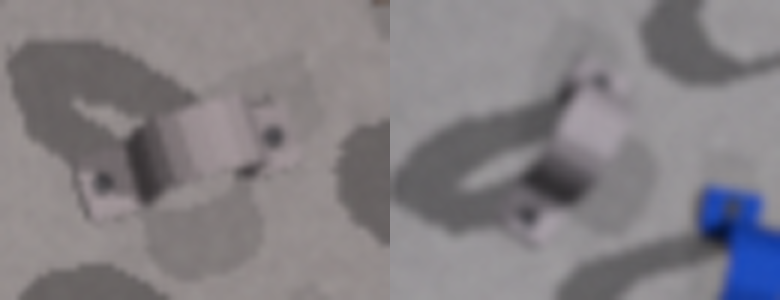

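View pics/c3.png

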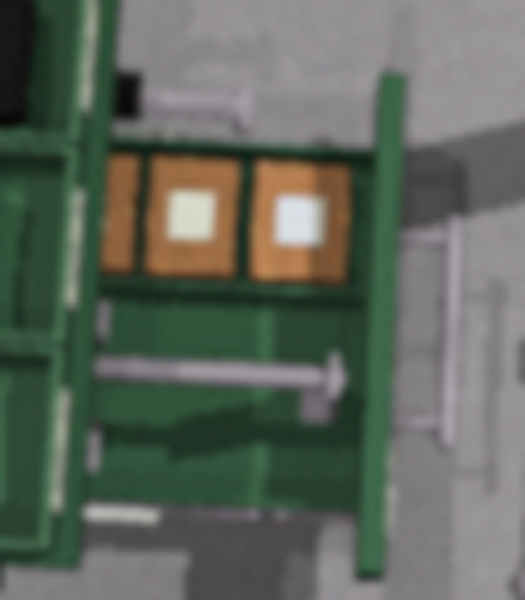

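The close crops confirm the choice: a bare grey steel arch with two holed ears (side holes at about (290,367) and (282,396)). Next, geometry from the holes, rail, handle and pad.

Run:
```python
from h import *
np.set_printoptions(precision=4,suppress=True)
s=vision.grab_frame("side");t=vision.grab_frame("top")
def two(n,sa,sb,ta,tb,z):
    for p,a,b in((s,sa,sb),(t,ta,tb)):
        A,B=onz(p,*a,z),onz(p,*b,z);d=B-A;print(n,A[:2],B[:2],"mid",(A+B)[:2]/2,"len",np.linalg.norm(d),"yaw",np.degrees(np.arctan2(d[1],d[0])))
two("holes",(290.3,367.2),(282.5,395.7),(225.8,382.8),(203.7,395),.004)
two("rail",(173,279),(207,311),(208.2,259),(210.4,306),.155)
two("handle",(209.4,359.6),(240,324),(178,330.6),(223,329.6),.086)
# panel top edge front: side crop (655,240)-(255,590); top (400,75)-(375,575)
two("panel",(178,371),(248,291),(150,320),(250,315),.119)
# pad center
print(onz(s,130+57/5,240+428/5,.098),onz(t,135+95/5,240+126/5,.098))
```

```text
holes [ 0.4502 -0.3975] [ 0.5271 -0.4399] mid [ 0.4886 -0.4187] len 0.08774733995904392 yaw -28.875281433251732
holes [ 0.4492 -0.3981] [ 0.5244 -0.4411] mid [ 0.4868 -0.4196] len 0.08663447827850747 yaw -29.75120444599764
rail [0.4819 0.0023] [ 0.4774 -0.1351] mid [ 0.4797 -0.0664] len 0.13749493080581207 yaw -91.88998172580473
rail [ 0.4795 -0.0029] [ 0.4743 -0.1423] mid [ 0.4769 -0.0726] len 0.1394619264972275 yaw -92.12955761578793
handle [ 0.589  -0.2217] [ 0.45   -0.2153] mid [ 0.5195 -0.2185] len 0.13914150171609807 yaw 177.3583937000495
handle [ 0.5907 -0.2193] [ 0.4463 -0.2162] mid [ 0.5185 -0.2177] len 0.14447571461742315 yaw 178.76447591854077
panel [ 0.6724 -0.183 ] [ 0.363 -0.174] mid [ 0.5177 -0.1785] len 0.3095300060805769 yaw 178.33273594919365
panel [ 0.6728 -0.1841] [ 0.3598 -0.1705] mid [ 0.5163 -0.1773] len 0.3132354431628806 yaw 177.5196767396805
[0.6675 0.0025 0.098 ] [ 0.6638 -0.0103  0.098 ]
```

```bash
cat >> h.py <<'E'
def down(yaw):   # tool z down, tool y at yaw (deg) in world
    a=np.radians(yaw);y=np.array([np.cos(a),np.sin(a),0]);z=np.array([0,0,-1.]);return np.column_stack([np.cross(y,z),y,z])
def plan(way,p0=None,R0=None,step=.058,ang=10):
    """way: (pos,R,closure[,min rows[,step]]); prints flat lists for arm_command, 5 rows each"""
    st=sense();p0=np.array(st["position"]) if p0 is None else np.array(p0);R0=R.from_rotvec(st["eef_rot"]).as_matrix() if R0 is None else R0
    rows=[];p,Q=p0,R0
    for w in way:
        q,S,g=np.array(w[0],float),w[1],w[2];rv=R.from_matrix(Q.T@S).as_rotvec()
        sp=w[4] if len(w)>4 else step
        n=max(int(np.ceil(np.linalg.norm(q-p)/sp)),int(np.ceil(np.degrees(np.linalg.norm(rv))/ang)),w[3] if len(w)>3 else 1)
        rows+=[(p+(q-p)*k/n,Q@R.from_rotvec(rv*k/n).as_matrix(),g) for k in range(1,n+1)];p,Q=q,S
    bp,bR=p0,R0
    for i in range(0,len(rows),5):
        out=[]
        for a,b,g in rows[i:i+5]:
            out+=np.round(np.r_[bR.T@(a-bp)/.3,R.from_matrix(bR.T@b).as_rotvec()/(np.pi/3),g],3).tolist()
        print(str([0 if v==0 else v for v in out]).replace(" ",""),np.abs(out).max());bp,bR=rows[min(i+4,len(rows)-1)][:2]
    print("end",bp)
def now():
    st=sense();M=R.from_rotvec(st["eef_rot"]).as_matrix()
    print("t",round(st["time"],2),"p",np.round(st["position"],4),"z",np.round(M[:,2],3),"y",np.round(M[:,1],3),"F",np.round(st["force"],1),"w",round(st["width"],3),"ff",round(float(st["finger_force"]),1),"q",np.round(st["joint_pos"],2))
E
python3 - <<'E'
from h import *
plan([((.26,.52,.42),down(60),0),((.47,.15,.47),down(25),0),((.485,-.30,.36),down(-20),0),((.488,-.419,.24),down(-29.3),0)])
E
```

```text
[-0.079,-0.043,-0.157,0,0,0.053,0,-0.158,-0.086,-0.315,0,0,0.107,0,-0.237,-0.128,-0.472,0,0,0.16,0,-0.316,-0.171,-0.629,0,0,0.214,0,-0.445,-0.293,-0.65,0,0,0.287,0] 0.65
[-0.159,-0.078,-0.021,0,0,0.073,0,-0.319,-0.156,-0.042,0,0,0.146,0,-0.478,-0.234,-0.062,0,0,0.219,0,-0.637,-0.311,-0.083,0,0,0.292,0,-0.796,-0.389,-0.104,0,0,0.365,0] 0.796
[-0.177,-0.013,-0.021,0,0,0.073,0,-0.354,-0.026,-0.042,0,0,0.146,0,-0.513,-0.125,0.004,0,0,0.24,0,-0.672,-0.224,0.05,0,0,0.333,0,-0.832,-0.323,0.096,0,0,0.427,0] 0.832
[-0.187,-0.02,0.046,0,0,0.094,0,-0.373,-0.041,0.092,0,0,0.187,0,-0.56,-0.061,0.138,0,0,0.281,0,-0.746,-0.081,0.183,0,0,0.375,0,-0.933,-0.102,0.229,0,0,0.469,0] 0.933
[-0.123,0.048,0.133,0,0,0.052,0,-0.246,0.097,0.267,0,0,0.103,0,-0.369,0.145,0.4,0,0,0.155,0] 0.4
end [ 0.488 -0.419  0.24 ]
```

Request:
arm_command(
  motion=[-0.079,-0.043,-0.157,0,0,0.053,0,-0.158,-0.086,-0.315,0,0,0.107,0,-0.237,-0.128,-0.472,0,0,0.16,0,-0.316,-0.171,-0.629,0,0,0.214,0,-0.445,-0.293,-0.65,0,0,0.287,0],
)

```text
time: 2.12
position: [0.2878, 0.4751, 0.4306]
eef_rot: [0.928, 2.997, 0.014]
force: [0.8, -1.1, 0.0]
width: 1.003
finger_force: 0.0
```

Request:
arm_command(
  motion=[-0.159,-0.078,-0.021,0,0,0.073,0,-0.319,-0.156,-0.042,0,0,0.146,0,-0.478,-0.234,-0.062,0,0,0.219,0,-0.637,-0.311,-0.083,0,0,0.292,0,-0.796,-0.389,-0.104,0,0,0.365,0],
)

```text
time: 2.75
position: [0.4178, 0.2409, 0.4579]
eef_rot: [1.485, 2.768, 0.001]
force: [1.2, 0.1, -0.2]
width: 1.002
finger_force: 0.0
```

Request:
arm_command(
  motion=[-0.177,-0.013,-0.021,0,0,0.073,0,-0.354,-0.026,-0.042,0,0,0.146,0,-0.513,-0.125,0.004,0,0,0.24,0,-0.672,-0.224,0.05,0,0,0.333,0,-0.832,-0.323,0.096,0,0,0.427,0],
)

```text
time: 3.38
position: [0.4749, -0.0206, 0.4285]
eef_rot: [2.063, 2.369, 0.001]
force: [0.1, 0.2, -0.1]
width: 1.0
finger_force: 0.0
```

Request:
arm_command(
  motion=[-0.187,-0.02,0.046,0,0,0.094,0,-0.373,-0.041,0.092,0,0,0.187,0,-0.56,-0.061,0.138,0,0,0.281,0,-0.746,-0.081,0.183,0,0,0.375,0,-0.933,-0.102,0.229,0,0,0.469,0],
)

```text
time: 4.0
position: [0.484, -0.3022, 0.3597]
eef_rot: [2.577, 1.796, 0.001]
force: [0.3, 0.2, -0.4]
width: 1.002
finger_force: 0.0
```

Request:
arm_command(
  motion=[-0.123,0.048,0.133,0,0,0.052,0,-0.246,0.097,0.267,0,0,0.103,0,-0.369,0.145,0.4,0,0,0.155,0],
)

```text
time: 4.38
position: [0.487, -0.4207, 0.2389]
eef_rot: [2.713, 1.583, 0.0]
force: [1.1, 0.2, -0.1]
width: 0.998
finger_force: 0.0
```

Run:
```python
from h import *
now()
w=vision.grab_frame("wrist");im=w["color"].copy()
for k in(-.041,.041):
    a=np.radians(-29.3);X=[.4875+k*np.cos(a),-.419+k*np.sin(a),.004];q=proj(w,X);print(q);cv2.circle(im,(int(q[1]),int(q[0])),4,(0,255,255),1)
print([(round(float(m["score"]),2),np.round(m["location"])) for m in vision.mark_of(w,"saddle_mid")[:3]])
cv2.imwrite("pics/w1.png",im)
```

```text
t 4.38 p [ 0.487  -0.4207  0.2389] z [ 0. -0. -1.] y [ 0.871 -0.492  0.001] F [ 1.1  0.2 -0.1] w 0.998 ff 0.0 q [-0.89  0.55  1.38  0.    1.22 -0.37]
(np.float64(171.84445382805572), np.float64(284.58091556607087))
(np.float64(171.7122400606415), np.float64(350.1786449829041))
[(0.95, array([249., 181.])), (0.92, array([266., 296.]))]
```

View pics/w1.png

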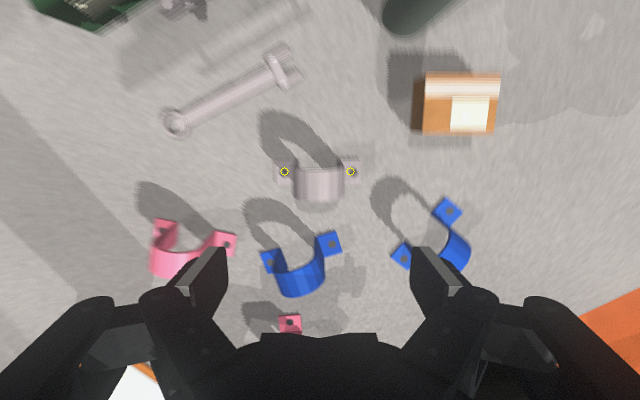

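The circles land on the grey saddle's ear holes at (172,284) and (171,350), so the pose is right. I descend and grip the legs.

Run:
```python
from h import *
D=down(-29.3)
now()
plan([((.488,-.419,.06),D,0),((.488,-.419,.022),D,0,2),((.488,-.419,.022),D,0,1),((.488,-.419,.022),D,1,4)])
```

```text
t 4.47 p [ 0.4846 -0.4212  0.234 ] z [-0.006  0.006 -1.   ] y [ 0.869 -0.494 -0.008] F [-0.2  1.2 -0.3] w 1.003 ff 0.0 q [-0.89  0.55  1.38 -0.    1.22 -0.37]
[0.003,0.003,0.145,-0.002,0,-0.001,0,0.005,0.006,0.29,-0.004,-0.001,-0.003,0,0.008,0.008,0.435,-0.006,-0.001,-0.004,0,0.011,0.011,0.58,-0.008,-0.002,-0.005,0,0.011,0.012,0.643,-0.008,-0.002,-0.005,0] 0.643
[0,0,0.063,0,0,0,0,0,0,0.063,0,0,0,0,0,0,0.063,0,0,0,1.0,0,0,0.063,0,0,0,1.0,0,0,0.063,0,0,0,1.0] 1.0
[0,0,0,0,0,0,1.0] 1.0
end [ 0.488 -0.419  0.022]
```

Request:
arm_command(
  motion=[0,0,0.18,0,0,0,0,0,0,0.36,0,0,0,0,0,0,0.54,0,0,0,0,0,0,0.65,0,0,0,0,0,0,0.65,0,0,0,0],
)

```text
time: 5.1
position: [0.4862, -0.4171, 0.0432]
eef_rot: [-2.706, -1.584, 0.001]
force: [-0.3, -0.1, 0.2]
width: 1.003
finger_force: 0.0
```

Run:
```python
from h import *
now()
```

```text
t 5.1 p [ 0.4862 -0.4171  0.0432] z [-0.003  0.004 -1.   ] y [ 0.872 -0.49  -0.005] F [-0.3 -0.1  0.2] w 1.003 ff 0.0 q [-0.88  0.79  1.51  0.    0.84 -0.37]
```

Request:
arm_command(
  motion=[0,0,0.077,0,0,0,0,0,0,0.077,0,0,0,1,0,0,0.077,0,0,0,1,0,0,0.077,0,0,0,1,0,0,0.077,0,0,0,1],
)

```text
time: 5.72
position: [0.488, -0.4201, 0.0243]
eef_rot: [2.709, 1.585, 0.001]
force: [-0.4, 1.1, 6.6]
width: 0.65
finger_force: 64.8
```

Request:
arm_command(
  motion=[0,0,0,0,0,0,1,0,0,0,0,0,0,1],
)

```text
time: 5.98
position: [0.488, -0.4201, 0.0243]
eef_rot: [2.709, 1.585, 0.001]
force: [-0.8, 1.0, 6.8]
width: 0.652
finger_force: 64.8
```

Run:
```python
from h import *
D=down(-29.3);U=down(-2)
plan([((.488,-.419,.13),D,1),((.486,-.35,.23),D,1),((.48,-.092,.23),U,1),((.48,-.092,.23),U,1,2)],p0=(.488,-.419,.022),R0=D,step=.05)
```

```text
[0,0,-0.12,0,0,0,1.0,0,0,-0.24,0,0,0,1.0,0,0,-0.36,0,0,0,1.0,0.066,-0.039,-0.471,0,0,0,1.0,0.132,-0.079,-0.582,0,0,0,1.0] 1.0
[0.066,-0.039,-0.111,0,0,0,1.0,0.189,-0.113,-0.111,0,0,-0.076,1.0,0.313,-0.186,-0.111,0,0,-0.152,1.0,0.436,-0.259,-0.111,0,0,-0.228,1.0,0.559,-0.332,-0.111,0,0,-0.303,1.0] 1.0
[0.14,-0.031,0,0,0,-0.076,1.0,0.28,-0.062,0,0,0,-0.152,1.0,0.28,-0.062,0,0,0,-0.152,1.0,0.28,-0.062,0,0,0,-0.152,1.0] 1.0
end [ 0.48  -0.092  0.23 ]
```

Request:
arm_command(
  motion=[0,0,-0.12,0,0,0,1,0,0,-0.24,0,0,0,1,0,0,-0.36,0,0,0,1,0.066,-0.039,-0.471,0,0,0,1,0.132,-0.079,-0.582,0,0,0,1],
)

```text
time: 6.6
position: [0.4855, -0.3726, 0.1978]
eef_rot: [2.712, 1.585, 0.0]
force: [0.4, 0.3, -1.3]
width: 0.647
finger_force: 64.8
```

Request:
arm_command(
  motion=[0.066,-0.039,-0.111,0,0,0,1,0.189,-0.113,-0.111,0,0,-0.076,1,0.313,-0.186,-0.111,0,0,-0.152,1,0.436,-0.259,-0.111,0,0,-0.228,1,0.559,-0.332,-0.111,0,0,-0.303,1],
)

```text
time: 7.22
position: [0.4809, -0.1766, 0.2302]
eef_rot: [2.425, 1.997, 0.001]
force: [1.1, -0.0, -2.6]
width: 0.648
finger_force: 64.7
```

Request:
arm_command(
  motion=[0.14,-0.031,0,0,0,-0.076,1,0.28,-0.062,0,0,0,-0.152,1,0.28,-0.062,0,0,0,-0.152,1,0.28,-0.062,0,0,0,-0.152,1],
)

```text
time: 7.72
position: [0.4795, -0.0923, 0.2302]
eef_rot: [2.26, 2.181, 0.0]
force: [-0.1, -0.2, -2.4]
width: 0.647
finger_force: 64.9
```

Run:
```python
from h import *
now()
w=vision.grab_frame("wrist");im=w["color"].copy()
for k in(-.11,-.08,-.03):
    X=[.481+.035*k,-.036+k,.157];q=proj(w,X);print(q);cv2.circle(im,(int(q[1]),int(q[0])),4,(0,255,255),1)
cv2.imwrite("pics/w2.png",im)
```

```text
t 7.72 p [ 0.4795 -0.0923  0.2302] z [ 0.001 -0.001 -1.   ] y [ 0.999 -0.036  0.001] F [-0.1 -0.2 -2.4] w 0.647 ff 64.9 q [-0.42  0.35  1.77 -0.    1.02 -0.38]
(np.float64(275.8773219854529), np.float64(316.1142777641998))
(np.float64(240.44858956114354), np.float64(316.0545952120709))
(np.float64(175.5605811575309), np.float64(315.9506748991003))
```

View pics/w2.png

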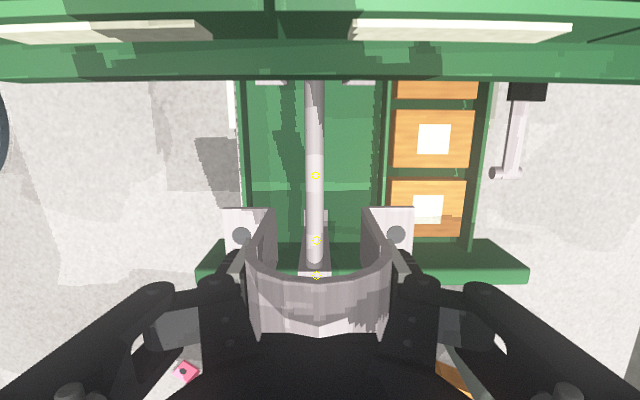

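The rail's line falls mid-way between the saddle's legs (column 316, rail at 305–325). I lower it.

Request:
arm_command(
  motion=[0,0,0.1,0,0,0,1,0,0,0.2,0,0,0,1,0,0,0.28,0,0,0,1,0,0,0.36,0,0,0,1,0,0,0.36,0,0,0,1],
)

```text
time: 8.4
position: [0.4784, -0.0929, 0.1204]
eef_rot: [-2.261, -2.177, 0.002]
force: [0.6, -0.3, -2.2]
width: 0.65
finger_force: 64.7
```

Request:
arm_command(
  motion=[0,0,0.025,0,0,0,1,0,0,0.05,0,0,0,1,0,0,0.05,0,0,0,1],
)

```text
time: 8.78
position: [0.4792, -0.0921, 0.1067]
eef_rot: [-2.261, -2.181, 0.0]
force: [-0.4, 0.2, -2.4]
width: 0.648
finger_force: 64.8
```

Request:
arm_command(
  motion=[0,0,0.007,0,0,0,1,0,0,0.013,0,0,0,1,0,0,0.013,0,0,0,1],
)

```text
time: 9.15
position: [0.4793, -0.092, 0.1029]
eef_rot: [2.261, 2.181, 0.0]
force: [0.2, 0.3, -1.1]
width: 0.649
finger_force: 64.8
```

Request:
arm_command(
  motion=[0,0,0,0,0,0,0.2,0,0,0,0,0,0,0.1,0,0,0,0,0,0,0.1,0,0,0,0,0,0,0.1],
)

```text
time: 9.65
position: [0.4794, -0.0922, 0.103]
eef_rot: [2.261, 2.181, 0.0]
force: [0.7, 0.2, 0.9]
width: 0.9
finger_force: 0.0
```

Request:
arm_command(
  motion=[0,0,-0.08,0,0,0,0.1,0,0,-0.2,0,0,0,0.1,0,0,-0.36,0,0,0,0.1,0,0,-0.5,0,0,0,0.1],
)

```text
time: 10.15
position: [0.4792, -0.0921, 0.2545]
eef_rot: [2.261, 2.181, 0.0]
force: [0.1, -0.2, -0.0]
width: 0.899
finger_force: 0.0
```

Run:
```python
from h import *
now()
s=vision.grab_frame("side");w=vision.grab_frame("wrist")
cv2.imwrite("pics/s2.png",np.vstack([cv2.resize(s["color"][130:250,240:400],(533,400)),cv2.resize(w["color"],None,fx=.31,fy=.31)[:, :].copy() if 0 else np.zeros((1,533,3),np.uint8)]))
for t in("hung_saddle_mid","saddle_mid","lever_pad"):
    for n,p in(("s",s),("w",w)):
        print(t,n,[(round(float(m["score"]),2),np.round(m["location"],1).tolist(),onz(p,*m["location"],.098 if t=="lever_pad" else .119).round(4).tolist()) for m in vision.mark_of(p,t)[:3]])
```

```text
t 10.15 p [ 0.4792 -0.0921  0.2545] z [ 0. -0. -1.] y [ 0.999 -0.036  0.   ] F [ 0.1 -0.2 -0. ] w 0.899 ff 0.0 q [-0.42  0.31  1.74 -0.    1.09 -0.38]
hung_saddle_mid s [(0.68, [172.7, 274.0], [0.4795, 0.027, 0.119])]
hung_saddle_mid w []
saddle_mid s [(0.95, [384.9, 402.2], [0.329, -0.6181, 0.119]), (0.84, [327.1, 388.2], [0.4038, -0.5019, 0.119]), (0.71, [199.8, 302.8], [0.4828, -0.0936, 0.119])]
saddle_mid w []
lever_pad s [(0.85, [142.4, 325.9], [0.6658, -0.0006, 0.098])]
lever_pad w [(0.83, [77.0, 505.1], [0.6661, 0.0049, 0.098])]
```

View pics/s2.png

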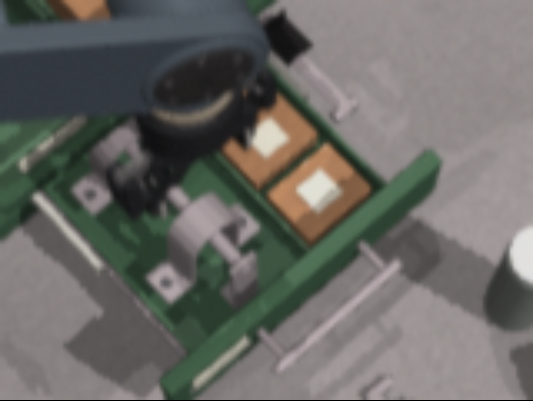

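The saddle hangs upright on the rail at side (200,303). Pad is at about (0.666, 0.002). Next, the leaning approach to the lever.

```bash
cat >> h.py <<'E'
CX=np.array([np.cos(np.radians(88)),np.sin(np.radians(88)),0])
def lean(th):
    a=np.radians(th);z=np.sin(a)*CX-np.cos(a)*np.array([0,0,1]);y=np.array([CX[1],-CX[0],0]);return np.column_stack([np.cross(y,z),y,z])
E
python3 - <<'E'
from h import *
L=lean(35);print(L.round(3))
plan([((.55,-.14,.30),L,1),((.6636,-.059,.21),L,1,4),((.6636,-.059,.21),L,1,2)],p0=(.48,-.092,.2530),R0=down(-2),step=.05)
E
```

```text
[[ 0.029  0.999  0.02 ]
 [ 0.819 -0.035  0.573]
 [ 0.574  0.    -0.819]]
[-0.038,0.06,-0.039,0,0.146,0,1.0,-0.076,0.119,-0.078,0,0.292,0,1.0,-0.114,0.179,-0.118,0,0.438,0,1.0,-0.152,0.239,-0.157,0,0.583,0,1.0,-0.081,0.331,-0.082,0,0.583,0,1.0] 1.0
[0.015,0.092,0.102,0,0,0,1.0,0.03,0.185,0.204,0,0,0,1.0,0.045,0.277,0.306,0,0,0,1.0,0.045,0.277,0.306,0,0,0,1.0,0.045,0.277,0.306,0,0,0,1.0] 1.0
end [ 0.6636 -0.059   0.21  ]
```

Request:
arm_command(
  motion=[-0.038,0.06,-0.039,0,0.146,0,1,-0.076,0.119,-0.078,0,0.292,0,1,-0.114,0.179,-0.118,0,0.438,0,1,-0.152,0.239,-0.157,0,0.583,0,1,-0.152,0.239,-0.157,0,0.583,0,1],
)

```text
time: 11.18
position: [0.5499, -0.1434, 0.2972]
eef_rot: [-1.913, -1.836, -0.602]
force: [-0.1, -0.1, 0.3]
width: -0.002
finger_force: 0.0
```

Run:
```python
from h import *
now()
plan([((.6636,-.059,.21),lean(35),1,4),((.6636,-.059,.21),lean(35),1,1)],p0=(.55,-.14,.30),R0=lean(35),step=.05)
```

```text
t 11.18 p [ 0.5499 -0.1434  0.2972] z [ 0.021  0.574 -0.819] y [ 0.999 -0.04  -0.003] F [-0.1 -0.1  0.3] w -0.002 ff 0.0 q [-0.7   0.52  1.41  0.47  1.61 -0.74]
[0.015,0.092,0.102,0,0,0,1.0,0.03,0.185,0.204,0,0,0,1.0,0.045,0.277,0.306,0,0,0,1.0,0.06,0.369,0.408,0,0,0,1.0,0.06,0.369,0.408,0,0,0,1.0] 1.0
end [ 0.6636 -0.059   0.21  ]
```

Lean is reached as wanted.

Request:
arm_command(
  motion=[0.015,0.092,0.102,0,0,0,1,0.03,0.185,0.204,0,0,0,1,0.045,0.277,0.306,0,0,0,1,0.06,0.369,0.408,0,0,0,1,0.06,0.369,0.408,0,0,0,1],
)

```text
time: 11.8
position: [0.6619, -0.0557, 0.207]
eef_rot: [-1.904, -1.842, -0.596]
force: [-0.1, -0.6, -0.2]
width: 0.004
finger_force: 0.0
```

Run:
```python
from h import *
now()
w=vision.grab_frame("wrist")
im=w["color"].copy()
for X in([.6655,.001,.098],[.6661,.019,.108]):
    q=proj(w,X);cv2.circle(im,(int(q[1]),int(q[0])),4,(0,255,255),1)
print([(round(float(m["score"]),2),np.round(m["location"]),onz(w,*m["location"],.098)) for m in vision.mark_of(w,"lever_pad")[:3]])
cv2.imwrite("pics/w3.png",im)
```

```text
t 11.8 p [ 0.6619 -0.0557  0.207 ] z [ 0.014  0.575 -0.818] y [ 0.999 -0.032 -0.006] F [-0.1 -0.6 -0.2] w 0.004 ff 0.0 q [-0.49  0.71  1.31  0.54  1.45 -0.61]
[(0.79, array([209., 322.]), array([0.66693327, 0.00449382, 0.098     ])), (0.43, array([162.,  27.]), array([0.37415019, 0.06344833, 0.098     ])), (0.42, array([239.,  61.]), array([ 0.43097879, -0.01702152,  0.098     ]))]
```

View pics/w3.png

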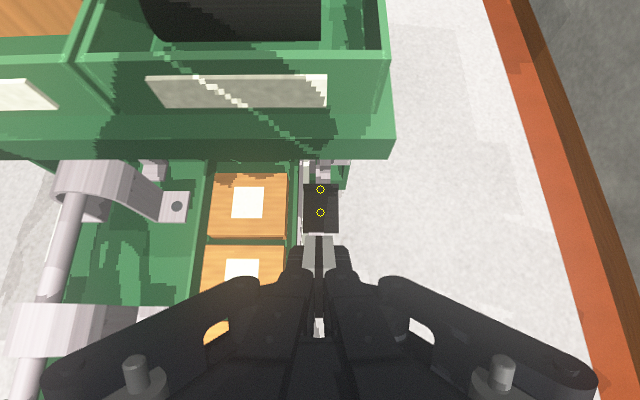

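The pad is seen at (210,321), under the marked points. I go in along the tool axis.

Request:
arm_command(
  motion=[0,0.003,0.12,0,0,0,1,0,0.005,0.25,0,0,0,1,0,0.005,0.34,0,0,0,1,0,0.005,0.4,0,0,0,1,0,0.005,0.4,0,0,0,1],
)

```text
time: 12.52
position: [0.6661, 0.0097, 0.1114]
eef_rot: [-1.909, -1.842, -0.6]
force: [0.3, -0.5, 0.7]
width: 0.005
finger_force: 0.0
```

Request:
arm_command(
  motion=[-0.01,0,0.014,0,0,0,1,-0.019,0,0.027,0,0,0,1,-0.029,0,0.041,0,0,0,1,-0.029,0,0.041,0,0,0,1],
)

```text
time: 13.02
position: [0.6678, 0.0088, 0.0984]
eef_rot: [-1.91, -1.842, -0.605]
force: [-1.4, -1.6, 9.3]
width: 0.001
finger_force: 4.0
```

Request:
arm_command(
  motion=[-0.006,0,0.008,0,0,0,1,-0.012,0,0.016,0,0,0,1,-0.017,0,0.025,0,0,0,1,-0.017,0,0.025,0,0,0,1],
)

```text
time: 13.52
position: [0.668, 0.0091, 0.0926]
eef_rot: [-1.907, -1.842, -0.609]
force: [-4.5, -3.1, 18.8]
width: -0.001
finger_force: 9.1
```

Request:
arm_command(
  motion=[-0.006,0,0.008,0,0,0,1,-0.006,0,0.008,0,0,0,1],
)

```text
time: 13.78
position: [0.6679, 0.0091, 0.0896]
eef_rot: [-1.907, -1.842, -0.609]
force: [-3.9, -2.4, 17.5]
width: 0.003
finger_force: 8.4
```

Request:
arm_command(
  motion=[-0.006,0,0.008,0,0,0,1,-0.006,0,0.008,0,0,0,1],
)

```text
time: 14.02
position: [0.668, 0.0094, 0.0882]
eef_rot: [-1.905, -1.841, -0.611]
force: [-6.3, -2.6, 24.9]
width: -0.004
finger_force: 11.9
```

Request:
arm_command(
  motion=[0.014,0,0.01,0,0,0,1,0.027,0,0.019,0,0,0,1,0.027,0,0.019,0,0,0,1],
)

```text
time: 14.4
position: [0.6684, 0.0196, 0.0882]
eef_rot: [-1.905, -1.842, -0.611]
force: [-5.9, -2.4, 25.0]
width: 0.004
finger_force: 11.7
```

Run:
```python
from h import *
now()
s=vision.grab_frame("side")
print([(round(float(m["score"]),2),np.round(m["location"],1),onz(s,*m["location"],.083)) for m in vision.mark_of(s,"handle")[:2]])
```

```text
t 14.4 p [0.6684 0.0196 0.0882] z [ 0.023  0.578 -0.816] y [ 0.999 -0.035  0.004] F [-5.9 -2.4 25. ] w 0.004 ff 11.7 q [-0.39  0.84  1.41  0.62  1.2  -0.68]
[(0.88, array([223.5, 339.4]), array([ 0.51687721, -0.21057569,  0.083     ]))]
```

Request:
arm_command(
  motion=[0.014,0,0.01,0,0,0,1,0.027,0,0.019,0,0,0,1,0.027,0,0.019,0,0,0,1],
)

```text
time: 14.88
position: [0.6687, 0.0295, 0.0882]
eef_rot: [-1.905, -1.842, -0.611]
force: [-5.7, -2.6, 24.4]
width: -0.002
finger_force: 11.8
```

Run:
```python
from h import *
now()
s=vision.grab_frame("side")
print([(round(float(m["score"]),2),np.round(m["location"],1),onz(s,*m["location"],.083)) for m in vision.mark_of(s,"handle")[:2]])
cv2.imwrite("pics/s3.png",s["color"])
# panel/handle shift vs start
a=cv2.imread("pics/side0.png")
tpl=cv2.cvtColor(a[205:250,315:365],cv2.COLOR_BGR2GRAY);g=cv2.cvtColor(s["color"],cv2.COLOR_BGR2GRAY)[170:270,280:400]
m=cv2.matchTemplate(g,tpl,cv2.TM_CCOEFF_NORMED);_,v,_,l=cv2.minMaxLoc(m);print(v,l[0]+280-315,l[1]+170-205)
```

```text
t 14.88 p [0.6687 0.0295 0.0882] z [ 0.023  0.578 -0.816] y [ 0.999 -0.035  0.004] F [-5.7 -2.6 24.4] w -0.002 ff 11.8 q [-0.38  0.84  1.42  0.63  1.19 -0.67]
[(0.61, array([214.9, 335.4]), array([ 0.52685192, -0.18388432,  0.083     ]))]
0.9454849362373352 -5 -5
```

The tray has followed by about 20 mm with the lever on its stop. A little further, then I let go and back out.

Request:
arm_command(
  motion=[0.014,0,0.01,0,0,0,1,0.022,0,0.015,0,0,0,1,0.022,0,0.015,0,0,0,1],
)

```text
time: 15.35
position: [0.6691, 0.0373, 0.0882]
eef_rot: [-1.906, -1.842, -0.611]
force: [-5.9, -4.1, 24.0]
width: -0.002
finger_force: 11.7
```

Request:
arm_command(
  motion=[0,0,-0.05,0,0,0,1,0,0,-0.15,0,0,0,1,0,0,-0.3,0,0,0,1,0,0,-0.45,0,0,0,1,0,0,-0.6,0,0,0,1],
)

```text
time: 15.98
position: [0.6641, -0.0673, 0.2303]
eef_rot: [-1.911, -1.843, -0.602]
force: [1.3, -0.1, 0.2]
width: -0.001
finger_force: 0.0
```

Run:
```python
from h import *
now()
s=vision.grab_frame("side");t=vision.grab_frame("top")
for n,p in(("s",s),("t",t)):
  for k,z in(("handle",.083),("lever_pad",.098),("hung_saddle_mid",.119),("saddle_mid",.119)):
    print(n,k,[(round(float(m["score"]),2),np.round(m["location"],1).tolist(),onz(p,*m["location"],z).round(3).tolist()) for m in vision.mark_of(p,k)[:5]])
cv2.imwrite("pics/s4.png",np.hstack([cv2.resize(s["color"][120:260,240:400],None,fx=2.5,fy=2.5),cv2.resize(t["color"][130:270,230:390],None,fx=2.5,fy=2.5)]))
```

```text
t 15.97 p [ 0.6641 -0.0673  0.2303] z [ 0.021  0.573 -0.82 ] y [ 0.999 -0.036  0.   ] F [ 1.3 -0.1  0.2] w -0.001 ff 0.0 q [-0.51  0.69  1.28  0.54  1.5  -0.6 ]
s handle [(0.6, [216.7, 334.2], [0.52, -0.185, 0.083])]
s lever_pad []
s hung_saddle_mid [(0.49, [194.9, 294.9], [0.477, -0.067, 0.119]), (0.45, [168.3, 272.2], [0.485, 0.041, 0.119]), (0.34, [263.6, 339.2], [0.428, -0.297, 0.119])]
s saddle_mid [(0.87, [301.6, 441.9], [0.553, -0.555, 0.119]), (0.79, [385.9, 401.8], [0.327, -0.619, 0.119]), (0.76, [327.9, 334.2], [0.302, -0.407, 0.119]), (0.73, [196.0, 294.0], [0.472, -0.067, 0.119]), (0.67, [326.9, 388.3], [0.404, -0.502, 0.119])]
t handle [(0.64, [199.4, 322.9], [0.522, -0.195, 0.083]), (0.28, [165.1, 387.6], [0.636, -0.404, 0.083])]
t lever_pad [(0.41, [153.0, 255.7], [0.667, 0.02, 0.098])]
t hung_saddle_mid []
t saddle_mid [(0.87, [189.8, 434.4], [0.549, -0.541, 0.119]), (0.77, [263.0, 460.2], [0.324, -0.61, 0.119]), (0.55, [235.7, 421.8], [0.406, -0.496, 0.119]), (0.53, [270.6, 393.8], [0.3, -0.407, 0.119])]
```

View pics/s4.png

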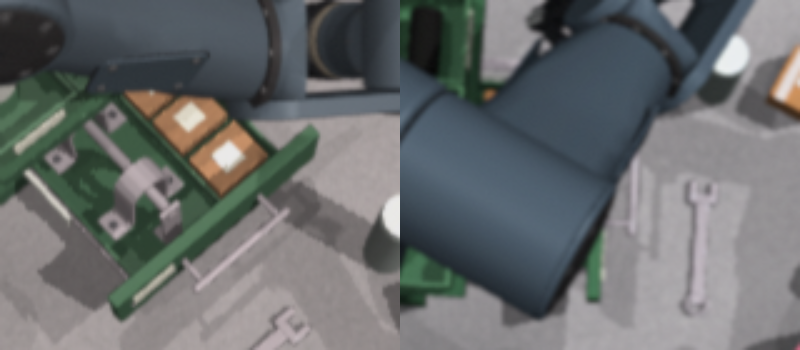

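Both saddles hang and the tray is about 27 mm in (handle at side (217,334)). Next, the push on the handle bar.

Run:
```python
from h import *
L=lean(35)
plan([((.60,-.23,.30),L,1),((.52,-.24,.16),L,1,4),((.52,-.232,.065),L,1,2),((.52,-.232,.065),L,1,1)],step=.05)
d=L.T@CX;print("per 15mm inward",(d*.015/.3).round(4))
```

```text
[-0.079,-0.048,-0.129,0,0,0,1.0,-0.159,-0.097,-0.258,-0.001,0,-0.001,1.0,-0.238,-0.145,-0.387,-0.001,-0.001,-0.001,1.0,-0.318,-0.193,-0.516,-0.002,-0.001,-0.001,1.0,-0.394,-0.259,-0.427,-0.002,-0.001,-0.001,1.0] 1.0
[-0.076,-0.066,0.089,0,0,0,1.0,-0.151,-0.133,0.179,0,0,0,1.0,-0.227,-0.199,0.268,0,0,0,1.0,-0.307,-0.199,0.406,0,0,0,1.0,-0.387,-0.2,0.543,0,0,0,1.0] 1.0
[0,0,0,0,0,0,1.0] 1.0
end [ 0.52  -0.232  0.065]
per 15mm inward [0.041  0.     0.0287]
```

Request:
arm_command(
  motion=[-0.08,-0.048,-0.13,0,0,0,1,-0.159,-0.097,-0.258,0,0,0,1,-0.238,-0.145,-0.387,0,0,0,1,-0.318,-0.193,-0.516,0,0,0,1,-0.394,-0.259,-0.427,0,0,0,1],
)

```text
time: 17.1
position: [0.5823, -0.2382, 0.269]
eef_rot: [-1.918, -1.851, -0.605]
force: [0.1, 0.3, -1.1]
width: 0.002
finger_force: 0.0
```

Request:
arm_command(
  motion=[-0.076,-0.066,0.089,0,0,0,1,-0.151,-0.133,0.179,0,0,0,1,-0.227,-0.199,0.268,0,0,0,1,-0.307,-0.199,0.4,0,0,0,1,-0.307,-0.199,0.4,0,0,0,1],
)

```text
time: 17.73
position: [0.5187, -0.2357, 0.1123]
eef_rot: [-1.905, -1.835, -0.601]
force: [0.8, 0.2, 0.8]
width: -0.003
finger_force: 0.0
```

Run:
```python
from h import *
now()
plan([((.52,-.232,.065),lean(35),1,2),((.52,-.232,.065),lean(35),1,1)],step=.05)
```

```text
t 17.73 p [ 0.5187 -0.2357  0.1123] z [ 0.015  0.578 -0.816] y [ 0.999 -0.035 -0.006] F [0.8 0.2 0.8] w -0.003 ff 0.0 q [-0.84  0.78  1.47  0.42  1.38 -0.99]
[-0.04,0.002,0.068,-0.002,-0.003,-0.002,1.0,-0.081,0.005,0.136,-0.005,-0.006,-0.004,1.0,-0.081,0.005,0.136,-0.005,-0.006,-0.004,1.0] 1.0
end [ 0.52  -0.232  0.065]
```

Request:
arm_command(
  motion=[-0.04,0.002,0.068,0,0,0,1,-0.081,0.005,0.136,0,0,0,1,-0.081,0.005,0.136,0,0,0,1],
)

```text
time: 18.1
position: [0.5225, -0.2341, 0.0681]
eef_rot: [-1.908, -1.842, -0.602]
force: [0.1, -1.0, 0.9]
width: -0.001
finger_force: 0.0
```

Request:
arm_command(
  motion=[0.041,0,0.029,0,0,0,1,0.082,0,0.057,0,0,0,1,0.11,0,0.077,0,0,0,1,0.137,0,0.096,0,0,0,1,0.164,0,0.115,0,0,0,1],
)

```text
time: 18.73
position: [0.5253, -0.1761, 0.0684]
eef_rot: [-1.914, -1.848, -0.6]
force: [0.1, -6.0, 1.2]
width: -0.0
finger_force: 2.3
```

Request:
arm_command(
  motion=[0.041,0,0.029,0,0,0,1,0.082,0,0.057,0,0,0,1,0.123,0,0.086,0,0,0,1,0.164,0,0.115,0,0,0,1,0.205,0,0.143,0,0,0,1],
)

```text
time: 19.35
position: [0.5282, -0.1013, 0.0681]
eef_rot: [-1.914, -1.849, -0.6]
force: [-1.0, -6.4, -1.3]
width: 0.001
finger_force: 3.0
```

Request:
arm_command(
  motion=[0.041,0,0.029,0,0,0,1,0.082,0,0.057,0,0,0,1,0.123,0,0.086,0,0,0,1,0.15,0,0.105,0,0,0,1,0.178,0,0.125,0,0,0,1],
)

```text
time: 19.98
position: [0.5305, -0.0355, 0.0681]
eef_rot: [-1.913, -1.847, -0.602]
force: [-0.1, -6.0, -0.4]
width: -0.003
finger_force: 2.5
```

Run:
```python
from h import *
now()
s=vision.grab_frame("side")
print([(round(float(m["score"]),2),np.round(m["location"],1),onz(s,*m["location"],.083)) for m in vision.mark_of(s,"handle")[:2]])
```

```text
t 19.98 p [ 0.5305 -0.0355  0.0681] z [ 0.023  0.569 -0.822] y [ 0.999 -0.036  0.003] F [-0.1 -6.  -0.4] w -0.003 ff 2.5 q [-0.57  0.77  1.73  0.6   1.06 -0.95]
[]
```

Request:
arm_command(
  motion=[0.016,0,0.011,0,0,0,1,0.033,0,0.023,0,0,0,1,0.049,0,0.034,0,0,0,1,0.066,0,0.046,0,0,0,1],
)

```text
time: 20.58
position: [0.5308, -0.0114, 0.068]
eef_rot: [-1.912, -1.845, -0.602]
force: [-1.5, -5.4, 1.6]
width: -0.001
finger_force: 2.2
```

Request:
arm_command(
  motion=[0.016,0,0.011,0,0,0,1,0.033,0,0.023,0,0,0,1,0.033,0,0.023,0,0,0,1],
)

```text
time: 20.95
position: [0.5315, 0.0007, 0.0674]
eef_rot: [-1.913, -1.844, -0.602]
force: [2.3, -1.4, -4.5]
width: -0.001
finger_force: 2.3
```

Request:
arm_command(
  motion=[0.011,0,0.008,0,0,0,1,0.022,0,0.015,0,0,0,1,0.022,0,0.015,0,0,0,1],
)

```text
time: 21.32
position: [0.5316, 0.0062, 0.067]
eef_rot: [-1.914, -1.851, -0.597]
force: [-2.5, -14.3, -2.1]
width: -0.002
finger_force: 6.6
```

Request:
arm_command(
  motion=[0.008,0,0.006,0,0,0,1,0.016,0,0.011,0,0,0,1,0.016,0,0.011,0,0,0,1],
)

```text
time: 21.7
position: [0.5331, 0.0071, 0.066]
eef_rot: [-1.921, -1.86, -0.593]
force: [-6.3, -27.4, -2.0]
width: -0.003
finger_force: 12.2
```

Hard stop reached at 27 N. I back out and check.

Request:
arm_command(
  motion=[-0.08,0,-0.056,0,0,0,1,-0.2,0,-0.14,0,0,0,1,-0.33,0,-0.23,0,0,0,1,-0.46,0,-0.33,0,0,0,1,-0.46,0,-0.5,0,0,0,1],
)

```text
time: 22.32
position: [0.5221, -0.1828, 0.1107]
eef_rot: [-1.906, -1.833, -0.602]
force: [0.8, 0.8, -0.3]
width: 0.001
finger_force: 0.0
```

Request:
arm_command(
  motion=[0,-0.1,-0.15,0,0,0,1,0,-0.15,-0.3,0,0,0,1,0,-0.15,-0.45,0,0,0,1,0,-0.15,-0.45,0,0,0,1],
)

```text
time: 22.82
position: [0.4769, -0.2603, 0.2253]
eef_rot: [-1.912, -1.845, -0.604]
force: [0.4, 0.3, 0.3]
width: 0.002
finger_force: 0.0
```

Run:
```python
from h import *
now()
for n in("side","top","wrist"):
    p=vision.grab_frame(n);cv2.imwrite(f"pics/e_{n}.png",p["color"])
    for k,z in(("handle",.083),("hung_saddle_mid",.119),("spray_can",0),("spanner",0),("carton",0)):
        print(n,k,[(round(float(m["score"]),2),np.round(m["location"]).tolist(),onz(p,*m["location"],z).round(3).tolist()) for m in vision.mark_of(p,k)[:2]])
```

```text
t 22.82 p [ 0.4769 -0.2603  0.2253] z [ 0.024  0.571 -0.82 ] y [ 0.999 -0.037  0.004] F [0.4 0.3 0.3] w 0.002 ff 0.0 q [-0.92  0.61  1.46  0.38  1.56 -0.98]
side handle [(0.84, [166.0, 290.0], [0.537, 0.023, 0.083])]
side hung_saddle_mid [(0.67, [263.0, 338.0], [0.427, -0.295, 0.119])]
side spray_can [(0.89, [221.0, 392.0], [0.658, -0.304, 0.0])]
side spanner [(0.58, [266.0, 335.0], [0.433, -0.28, 0.0]), (0.36, [246.0, 423.0], [0.668, -0.422, 0.0])]
side carton [(0.51, [248.0, 422.0], [0.662, -0.425, 0.0])]
top handle []
top hung_saddle_mid []
top spray_can [(0.67, [164.0, 352.0], [0.661, -0.299, 0.0])]
top spanner []
top carton []
wrist handle [(0.87, [51.0, 349.0], [0.525, 0.018, 0.083])]
wrist hung_saddle_mid []
wrist spray_can [(0.7, [324.0, 480.0], [0.663, -0.308, 0.0])]
wrist spanner []
wrist carton []
```

```bash
python3 -c "
from h import *
print(r.hand_in())"
```

```text
the job is handed in; nothing more can be done
None
```

I hung the loose saddle on the rail, freed the lock with the lever, pushed the tray to its hard stop and handed in at about 23 s; no verdict came back. The saddles were both seen hanging just after the tray started inward, but with it shut they are hidden under the deck, so neither they nor the lever's return could be checked.

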